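Turn the face-down label plate over and lay it on the reading pad

ROBOT

A 6-joint arm with a two-finger parallel gripper is mounted at the origin on the work surface. World frame = base frame: x ahead of the robot, y to its left, z up, the work surface at z = 0. Lengths are in m, angles in degrees, forces in N, time in s.
With the tool pointing down it reaches from about 0.325 to 0.775 m from the base axis. Payload 5.5 kg.
Tool frame: the origin (TCP) lies at the centre of the arm's flange, where the gripper is bolted on; the fingertips stand 182 mm ahead of it and the grasp point (between the pads) lies 163 mm ahead of it; z points along the fingers, y is the line along which they close (so a half turn about z gives the same grasp; the last joint's range is limited). The gripper opens to 88 mm and grips with 3 to 60 N. Pads are 20 mm wide; open, the fingers measure 115 mm over their backs; the gripper's body (75 mm by 178 mm) begins 61 mm behind the grasp point.
Start: joints at [-78.765, 5.22, 70.514, -0, 104.267, -3.249], TCP at [0.15, -0.581, 0.405] pointing down, gripper open.
Joint ranges: [-164.24, 164.24], [-49.07, 125.15], [9.68, 141.18], [-86.29, 266.29], [3.28, 154.24], [-151.56, 151.56]. Speed limits (degrees/s): [147.25, 147.25, 172.46, 180, 180, 180].

INTERFACE

Orientations are given as [roll, pitch, yaw] about the fixed x, y, z axes, in that order (R = Rz(yaw) Ry(pitch) Rx(roll)).
In Python, from station import r gives the robot as it stands. The module is installed in compiled form; this text tells all that it offers. Calls block until the motion is done:
- r.reach(position, orientation): joint-space move of the TCP to a pose.
- r.servo_line(position, rotation=None, speed=0.15): straight line of the TCP; rotation=None keeps the orientation; speed is the mean speed in m/s.
- r.move_joints(angles): joint-space move.
- r.let_go() and r.grab(squeeze=None): open the fingers fully, or close them until they stop; squeeze is the grip in N (None keeps the last).
- r.wait(seconds).
- r.inverse_kinematics(position, orientation): joint angles nearest the present ones, or None.
- r.sense(): the state.
- r.snapshot(name): name is "scene" or "top" or "wrist"; returns a dict with "frame" (480x640x3 uint8, red, green, blue), "fx", "fy", "cx", "cy" (pixels), "R" (3x3) and "t" (3): a world point X has camera coordinates R X + t. Camera axes: x right, y down, z forward; pixel columns grow to the right and rows downward; lengths in m; the calibration is good to about 2 mm. A picture is of the moment at which its call begins. There is no depth.
A pose or a line that the arm cannot do raises r.IKError and nothing moves.
- r.hand_in(): hands the job in; it is judged then, once.
The state is a dict: "clock": time; "joints": joint angles; "joint_vel": joint speeds; "joint_torque": joint torques, N m; "tcp_pos": TCP position; "orientation": TCP orientation; "contact_force": force on the tool from outside, world axes, zero at the start; "torque": the same for the moment, N m; "opening": finger opening in m; "gripper_force": force on a finger pad.
Only numpy, scipy, OpenCV 4.12 (cv2) and the standard library are available. Lean on these libraries where they do the work, as an engineer would, in place of code of your own. Each camera call takes 0.05 s, during which the arm holds its last target. There are 200 camera calls.

TASK

The grey label plate lies face down on the packing bench and is too wide to pick up as it lies: push it end-on up the bent-steel tipping stop until it leans there steeply with its foot at the toe of the ramp. Then take it by its raised end, turn it over and lay it face up on the black reading pad, in the middle and lengthwise along the pad, easing it down rather than letting it fall over, and let go. Leave the other things on the bench where they are.

Things in the scene. Friction and masses are not known exactly. Their poses are not given: they have to be found in the camera images.
- plate: Grey plastic label plate, 180 mm (own y) x 115 (x) x 12 (z), about 0.2 kg, lying face down. Own +z points out of its plain flat back (up at the start). The face (own -z) has a lip 4 mm high all round, 20 mm wide at the ends, 10 at the sides, about a white code card. Origin: middle of the lip plane, so on the table at the start. No gap under it for a finger.
- stop: Tipping stop fixed to the table: polished steel sheet 160 mm wide (own x), 6 thick, bent into a ramp climbing to own +y, ever steeper. Own z up. Origin: on the table, middle of the toe line. Climbing side, own (y,z) mm: (0,0) (36,25) (60,57) top (80,102). Brackets behind: to y 110, 52 high. The plate starts 15 to 45 mm before the toe, length along own y within 0.2 rad, off line up to 20 mm.
- stop_top (a point): Middle of the stop's free top edge. A plate pushed squarely and low to the stop's own +y, foot on the table, climbs (push up to about 10 N) and passes over this edge; with its foot at the toe it leans on the edge, back upward, at 52 degrees from level, raised end about 50 mm beyond the edge, and stays by itself (friction about 0.6 on the bench, 0.4 on the ramp).
- pad: Black rubber reading pad fixed to the table, 210 mm (own y) x 165 (own x), 4 thick. Own z up. Origin: on the table surface under the pad's middle. A code reader belongs to it: thin post at own x = +215 mm, y = 0, with a head that reaches in to own x = +170 at heights of 250 to 320 mm.
- label_roll: Bystander: upright roll of paper labels, 84 mm across, 55 mm high; origin middle of its underside.
- mug: Bystander: white mug, 80 mm across, 92 mm high; origin middle of its underside.
- marker: Bystander: black marker pen lying down, 120 mm long, 18 mm thick; origin under its middle.
- tape_dispenser: Bystander: grey tape dispenser with an amber tape roll, 160 x 62 mm, 78 mm high; origin middle of its underside.
- scanner_gun: Bystander: black hand-held scanner lying on its side, 150 x 160 mm, 35 mm high; origin under the middle of its head.
- punnet: Bystander: empty open cardboard punnet, 140 x 110 x 50 mm; origin middle of its underside.

How it is judged:
By the outcome, as a careful person would: the job done as asked, in the order asked, and still so for the second after the job is handed in, with the robot touching nothing.
It also fails if it takes over 67 s, if anything falls off the work surface, if the arm or the gripper's body presses on something with over 40 N, if the wrist force passes 120 N, or if a joint passes its speed limit or range.

## Working session

There is one attempt and no reset: what is moved stays moved. The work goes in short steps, each a Python script; the robot and the scene stay as the last script left them, time stands still between calls to the robot, and variables do not carry over. Pictures are saved under pics/ and viewed, at most 13 in all, crops included, and the job is handed in when it is done.

```bash
mkdir -p pics; python3 - <<'E'
from station import r
import cv2,numpy as np
for n in ("scene","top"):
    s=r.snapshot(n); cv2.imwrite(f"pics/{n}0.png",s["frame"][:,:,::-1])
    np.savez(f"pics/{n}0.npz",**{k:s[k] for k in s})
    print(n,s["fx"],s["cx"],s["cy"],(-np.array(s["R"]).T@s["t"]).round(3),np.round(s["R"],3).tolist())
print(r.sense())
E
```

```text
scene 445.3237080580262 317.9357065138117 238.4242295968287 [1.099 0.106 0.941] [[-0.075, 0.997, 0.006], [0.834, 0.066, -0.548], [-0.547, -0.036, -0.836]]
top 520.9494481094198 318.30399372673287 232.41867443665703 [0.35  0.071 1.239] [[0.008, -1.0, 0.001], [-0.984, -0.008, -0.178], [0.178, 0.001, -0.984]]
{'clock': 0.1, 'joints': array([-7.87663757e+01,  5.25913249e+00,  7.05744015e+01,  1.67485362e-03,
        1.04266153e+02, -3.24748284e+00]), 'joint_vel': array([-0.02669342, -0.08988164, -0.18308547, -0.01482206,  0.04167748,
       -0.03004481]), 'joint_torque': array([ 3.30748633e-03, -4.47855592e+01, -4.07571065e+01,  7.00633298e-02,
        2.84421147e-02, -1.06036819e-04]), 'tcp_pos': array([ 0.15006238, -0.58098964,  0.40362184]), 'orientation': array([-1.79900565e+02, -7.26848013e-03,  1.44815122e+01]), 'contact_force': array([-0.71581333, -0.30404216, -0.91276001]), 'torque': array([ 0.01180384,  0.05305281, -0.02555307]), 'gripper_force': 0.0, 'opening': 0.08792202310700524}
```

View pics/top0.png

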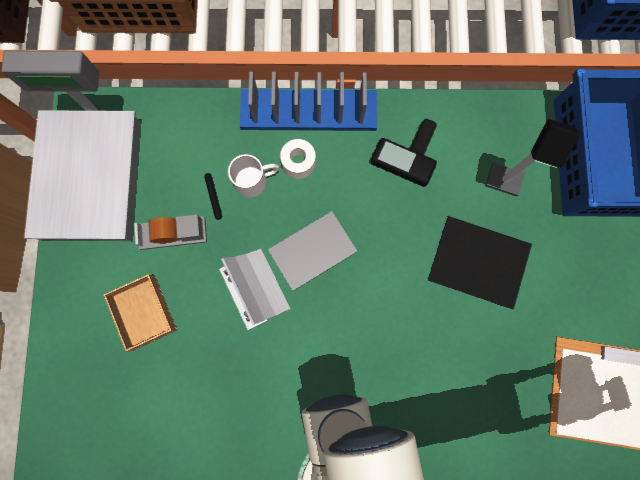

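View pics/scene0.png

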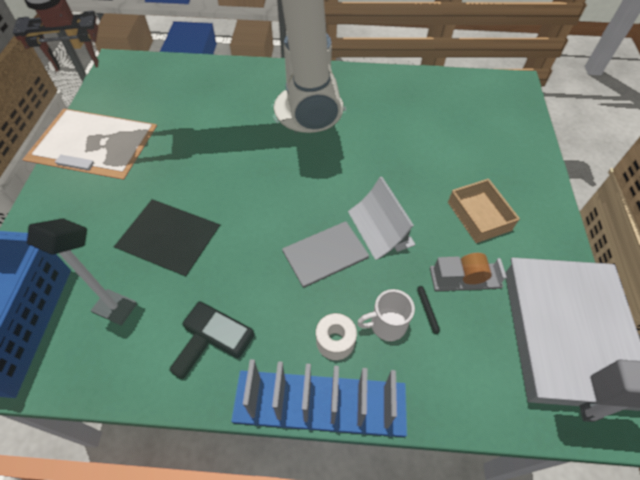

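Top view: plate at about (313,250), the stop left of it (toe line about (262,250)–(289,308)), pad at (480,262), reader post foot at about (503,183). Next: measure corners, plus a zoomed crop of the stop.

```bash
cat > h.py <<'E'
import numpy as np,cv2
def ray(s,u,v,z):
    R=np.array(s["R"]);t=np.array(s["t"]).ravel()
    d=R.T@np.array([(u-s["cx"])/s["fx"],(v-s["cy"])/s["fy"],1.]);c=-R.T@t
    return c+d*(z-c[2])/d[2]
def proj(s,X):
    p=np.array(s["R"])@np.asarray(X,float)+np.array(s["t"]).ravel()
    return np.array([s["fx"]*p[0]/p[2]+s["cx"],s["fy"]*p[1]/p[2]+s["cy"]])
def quad(s,mask,z):
    c=max(cv2.findContours(mask.astype(np.uint8),0,cv2.CHAIN_APPROX_NONE)[0],key=cv2.contourArea)
    P=np.array([ray(s,u,v,z)[:2] for u,v in c[:,0]])
    (m,wh,a)=cv2.minAreaRect((P*1000).astype(np.float32)); b=cv2.boxPoints((m,wh,a))/1000
    e=max((b[1]-b[0],b[2]-b[1]),key=np.linalg.norm)
    return np.array(m)/1000,np.array(wh),np.degrees(np.arctan2(e[1],e[0])),cv2.contourArea(c)
E
python3 - <<'E'
from h import *
for n,pw,qw in (("top",(262,205,362,295),(420,210,540,315)),("scene",(275,215,372,290),(110,195,225,280))):
    s=dict(np.load(f"pics/{n}0.npz")); f=s["frame"].astype(int)
    hsv=cv2.cvtColor(s["frame"],cv2.COLOR_RGB2HSV)
    def win(m,w):
        o=np.zeros(m.shape,bool);o[w[1]:w[3],w[0]:w[2]]=m[w[1]:w[3],w[0]:w[2]];return o
    pl=win((hsv[...,1]<60)&(hsv[...,2]>90),pw); 
    print(n,"plate",quad(s,pl,.012))
    print(n,"pad",quad(s,win(hsv[...,2]<65,qw),.004), "values",f[250,315],f[262,480],f[240,330])
s=dict(np.load("pics/top0.npz")); a=s["frame"][235:340,205:300,::-1]
t=dict(np.load("pics/scene0.npz")); b=t["frame"][170:275,335:430,::-1]
cv2.imwrite("pics/stop.png",np.hstack([cv2.resize(x,None,fx=4,fy=4,interpolation=2) for x in(a,b)]))
E
```

```text
top plate (array([0.52926532, 0.08614938]), array([115.97059631, 181.22695923]), np.float32(-58.070538), 3583.5)
top pad (array([ 0.50594403, -0.31241101]), array([210.84136963, 165.86454773]), np.float32(71.201935), 5915.5) values [174 170 169] [35 35 34] [174 168 170]
scene plate (array([0.53055463, 0.08660803]), array([122.93132782, 184.91177368]), np.float32(-58.170418), 3146.0)
scene pad (array([ 0.50748758, -0.31310248]), array([203.40663147, 158.6287384 ]), np.float32(71.039185), 4106.5) values [153 153 155] [163 116  70] [153 153 155]
```

View pics/stop.png

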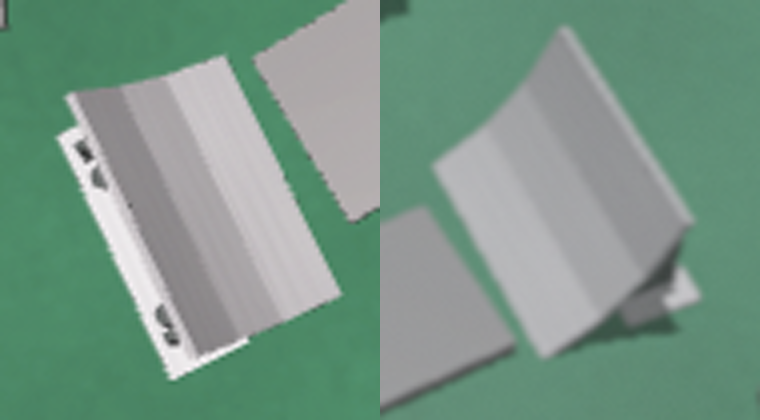

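Crop shows toe corners at top px (261.2,249)/(290.2,308.7), top edge corners (225,258)/(254.2,324.2); in the scene view toe (348.2,211.2)/(376.2,259.5), top edge (380,177)/(412.5,225.5).

```bash
python3 - <<'E'
from h import *
from scipy.optimize import least_squares
T=dict(np.load("pics/top0.npz"));S=dict(np.load("pics/scene0.npz"))
P={}
for n,a,b in(("toeA",(261.2,249),(376.2,259.5)),("toeB",(290.2,308.7),(348.2,211.2)),("topA",(225,258),(412.5,225.5)),("topB",(254.2,324.2),(380,177))):
    P[n]=least_squares(lambda X:np.r_[proj(T,X)-a,proj(S,X)-b],[.45,.15,.05]).x
    z=0 if 'toe' in n else .102
    print(n,P[n].round(4),ray(T,*a,z).round(4),ray(S,*b,z).round(4)); 
    P[n]=ray(T,*a,z)
print("w",np.linalg.norm(P["toeA"]-P["toeB"]),np.linalg.norm(P["topA"]-P["topB"]))
d=P["toeA"]-P["toeB"];e=P["topA"]-P["topB"]
for v in(d,e):print("yaw of +y from line",np.degrees(np.arctan2(v[1],v[0]))+90)
m=(P["toeA"]+P["toeB"])/2;M=(P["topA"]+P["topB"])/2
v=M-m;print("toe mid",m,"top mid",M,np.degrees(np.arctan2(v[1],v[0])),np.linalg.norm(v[:2]))
yw=np.radians(120);ps=np.array([.5293,.0861])
for D in(118,120,122):
    a=np.radians(D);u=np.array([np.cos(a),np.sin(a)]);n=np.array([u[1],-u[0]]);print(D,"plate in stop frame",(ps-m[:2])@n,(ps-m[:2])@u)
E
```

```text
toeA [ 0.5329  0.2109 -0.0024] [0.5325 0.209  0.    ] [0.5342 0.2123 0.    ]
toeB [ 0.3911  0.1375 -0.0014] [0.3911 0.1368 0.    ] [0.3921 0.1383 0.    ]
topA [0.4973 0.2804 0.1005] [0.4969 0.2766 0.102 ] [0.498  0.2838 0.102 ]
topB [0.3542 0.2091 0.0989] [0.3542 0.2082 0.102 ] [0.3569 0.2094 0.102 ]
w 0.1587779253418087 0.15831749512502125
yaw of +y from line 117.0304141188124
yaw of +y from line 115.61398208727937
toe mid [0.461818   0.17289765 0.        ] top mid [0.42554439 0.24240548 0.102     ] 117.55842373589101 0.07840353237109343
118 plate in stop frame 0.018834037542130432 -0.10831865257025133
120 plate in stop frame 0.015042297897143632 -0.10890996620487393
122 plate in stop frame 0.011232231529257489 -0.10936858982197013
```

```bash
cat >> h.py <<'E'
from scipy.spatial.transform import Rotation as Ro
c,s_=lambda a:np.cos(np.radians(a)),lambda a:np.sin(np.radians(a))
Z=np.array([0,0,1.]);G=.163
U=np.array([c(117),s_(117),0]);N=np.array([U[1],-U[0],0]);TOE=np.array([.4625,.1735,0])
V=np.array([c(71.2),s_(71.2),0]);PAD=np.array([.506,-.3125,.004])
def eul(zt,yt):
    return Ro.from_matrix(np.c_[np.cross(yt,zt),yt,zt]).as_euler("xyz",degrees=True)
def grasp_pose(d,s,back=0,a=52,foot=0):   # d: grasp distance from foot along plate
    al=c(a)*U+s_(a)*Z; nb=-s_(a)*U+c(a)*Z
    p=TOE+foot*U+al*d+nb*.006
    return p+al*(G+back),eul(-al,s*nb)
def lay_pose(d,s,a,side,foot=.09,lift=0,PAD=PAD):  # plate foot end at side*foot*V, tool pointing side*V
    w=side*V; zt=c(a)*w-s_(a)*Z; nb=-s_(a)*w-c(a)*Z
    corner=PAD+foot*w+lift*Z               # back-side foot edge
    return corner-nb*.006-zt*(d+G),eul(zt,s*nb)
E
python3 - <<'E'
from h import *
from station import r
f=lambda q:None if q is None else np.round(q).astype(int).tolist()
for s in(1,-1):
    print("grasp",s,[f(r.inverse_kinematics(*grasp_pose(.162,s,b))) for b in(.08,0)])
    for side in(1,-1):
        print(" lay",side,[(a,f(r.inverse_kinematics(*lay_pose(.162,s,a,side)))) for a in(90,70,50,35,25)])
D=np.array([0,0,-1.])
for k in(1,-1):
    print("side",f(r.inverse_kinematics(TOE+.075*N-.115*U+Z*.19,eul(D,k*U))),"end",f(r.inverse_kinematics(TOE-.22*U+Z*.19,eul(D,k*N))))
T=dict(np.load("pics/top0.npz"))
print("mug",ray(T,247,162,.092),ray(T,247,180,.05),"roll",ray(T,298,156,.055),"tape",ray(T,165,228,.07),"punnet",ray(T,140,312,.03))
E
```

```text
grasp 1 [[54, 1, 86, -35, 108, 111], [50, 0, 95, -35, 100, 111]]
 lay 1 [(90, [-26, 2, 81, 0, 96, 83]), (70, [-41, 8, 78, 19, 101, 70]), (50, [-53, 20, 73, 34, 109, 61]), (35, [-59, 31, 68, 44, 115, 57]), (25, [-61, 39, 64, 50, 120, 55])]
 lay -1 [(90, [-43, 9, 74, 0, 97, -115]), (70, [-28, 3, 83, -20, 90, -100]), (50, [-13, 6, 89, -40, 90, -83]), (35, [-5, 13, 91, -53, 93, -71]), (25, [-1, 21, 90, -60, 96, -64])]
grasp -1 [[54, 1, 86, -35, 108, -69], [50, 0, 95, -35, 100, -69]]
 lay 1 [(90, [-26, 2, 81, 0, 96, -97]), (70, [-41, 8, 78, 19, 101, -110]), (50, [-53, 20, 73, 34, 109, -119]), (35, [-59, 31, 68, 44, 115, -123]), (25, [-61, 39, 64, 50, 120, -125])]
 lay -1 [(90, [-43, 9, 74, 0, 97, 65]), (70, [-28, 3, 83, -20, 90, 80]), (50, [-13, 6, 89, -40, 90, 97]), (35, [-5, 13, 91, -53, 93, 109]), (25, [-1, 21, 90, -60, 96, 116])]
side [7, 8, 90, 0, 82, -110] end [-6, 3, 94, 0, 82, -33]
side [7, 8, 90, 0, 82, 70] end [-6, 3, 94, 0, 82, 147]
mug [0.72026581 0.23680861 0.092     ] [0.68953882 0.24145351 0.05      ] roll [0.74799698 0.12167329 0.055     ] tape [0.56892328 0.42212961 0.07      ] punnet [0.3798847  0.47968645 0.03      ]
```

```bash
python3 - <<'E'
from h import *
from station import r
D=np.array([0,0,-1.]);o=eul(D,-U);H=.182+.004
P=lambda n,u,z:TOE+n*N+u*U+Z*z
r.reach(P(.102,-.115,H+.10),o)
r.servo_line(P(.102,-.115,H),speed=.12)
print(r.sense()["contact_force"].round(1))
for n in np.arange(.095,.0665,-.004):
    r.servo_line(P(n,-.115,H),speed=.05); print(round(n,4),(r.sense()["contact_force"]@N).round(2))
s=r.snapshot("top");cv2.imwrite("pics/top1.png",s["frame"][:,:,::-1]);np.savez("pics/top1.npz",**s);print(r.sense()["clock"],r.sense()["tcp_pos"])
E
```

```text
[ 0.4 -0.2  0.1]
0.095 0.63
0.091 -0.54
0.087 -0.08
0.083 -0.3
0.079 -0.52
0.075 0.0
0.071 0.36
0.067 0.34
6.1333 [0.57424772 0.10138929 0.18595127]
```

View pics/top1.png

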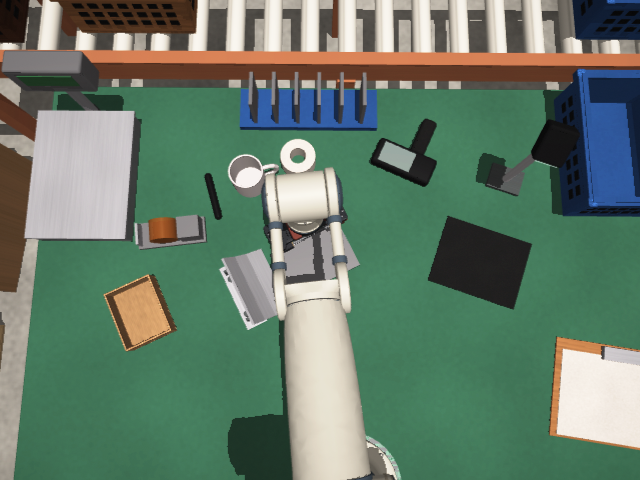

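The arm hides the plate in this view; the stop and bystanders are unmoved. I'll back off and measure the plate from the end-push staging pose.

```bash
python3 - <<'E'
from h import *
from station import r
D=np.array([0,0,-1.]);H=.186
P=lambda n,u,z:TOE+n*N+u*U+Z*z
r.servo_line(P(.08,-.115,H),speed=.1)
r.servo_line(P(.08,-.115,H+.06),speed=.15)
r.reach(P(0,-.24,H+.06),eul(D,N if 0 else N*1))
for n in("scene","top"):
    s=r.snapshot(n);np.savez(f"pics/{n}2.npz",**s);cv2.imwrite(f"pics/{n}2.png",s["frame"][:,:,::-1])
a=dict(np.load("pics/scene2.npz"))["frame"][150:310,240:440,::-1];b=dict(np.load("pics/top2.npz"))["frame"][200:360,200:400,::-1]
cv2.imwrite("pics/c2.png",np.hstack([cv2.resize(x,None,fx=2,fy=2) for x in(a,b)]))
print(r.sense()["clock"],r.sense()["joints"].round())
E
```

```text
8.6667 [ -7.   3.  89.   0.  88. -34.]
```

View pics/c2.png

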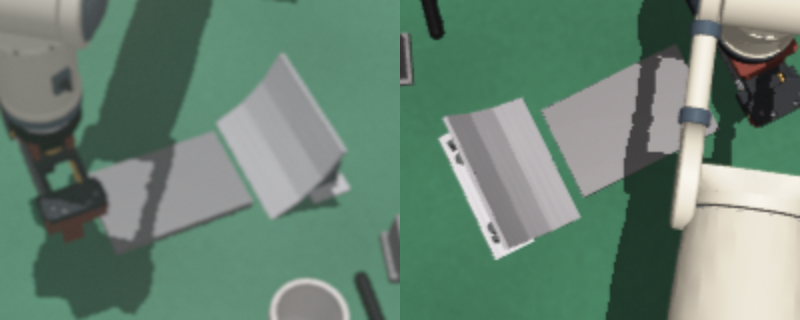

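Plate now parallel to the toe: lead corners at top px (270.5,255) and (291,298), far right corner about (340,224).

```bash
python3 - <<'E'
from h import *
T=dict(np.load("pics/top2.npz"))
q=lambda u,v,z:(lambda p:(round(float((p-TOE)@N),4),round(float((p-TOE)@U),4)))(ray(T,u,v,z))
print("lead",q(270.5,255,.012),q(291,298,.012),"side far",q(340,224,.012),"toe",q(261.2,249,0),q(290.2,308.7,0))
E
```

```text
lead (0.0535, -0.0141) (-0.0595, -0.0132) side far (0.0466, -0.1958) toe (0.0785, -0.0002) (-0.0803, -0.0003)
```

```bash
python3 - <<'E'
from h import *
from station import r
H=.182+.003
P=lambda n,u,z:TOE+n*N+u*U+Z*z
r.servo_line(P(-.005,-.24,H),speed=.12)
r.servo_line(P(-.005,-.205,H),speed=.08)
for u in np.r_[np.arange(-.19,-.03,.012),-.024]:
    r.servo_line(P(-.005,u,H),speed=.06); f=r.sense()["contact_force"]; print(round(u,3),(f@U).round(1),f[2].round(1),end="; ")
    if abs(f@U)>25: print("STOP");break
for n in("scene","top"):
    s=r.snapshot(n);np.savez(f"pics/{n}3.npz",**s)
a=dict(np.load("pics/scene3.npz"))["frame"][130:290,260:460,::-1];b=dict(np.load("pics/top3.npz"))["frame"][200:360,180:380,::-1]
cv2.imwrite("pics/c3.png",np.hstack([cv2.resize(x,None,fx=2,fy=2) for x in(a,b)]))
print(r.sense()["clock"])
E
```

```text
-0.19 0.1 0.7; -0.178 -0.2 0.7; -0.166 -0.5 0.4; -0.154 -1.1 -0.8; -0.142 0.6 0.0; -0.13 -0.3 -0.2; -0.118 -0.4 -0.3; -0.106 0.3 0.2; -0.094 0.1 0.5; -0.082 0.0 0.2; -0.07 -0.1 0.5; -0.058 0.1 0.8; -0.046 0.7 0.3; -0.034 0.4 -0.7; -0.024 -0.1 0.1; 15.275
```

View pics/c3.png

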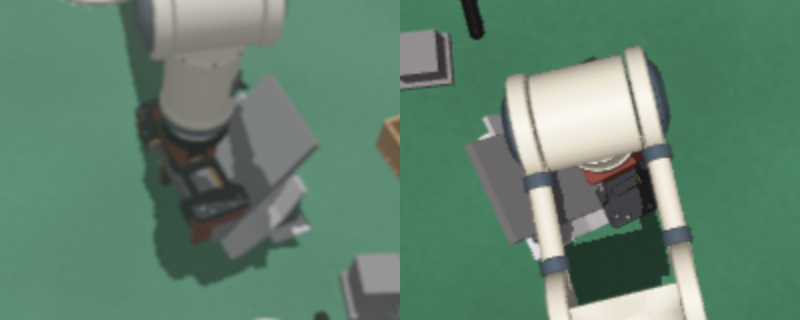

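Plate is leaning on the stop: raised end corners at scene (394,167.5)/(419,201.5), top (213,274)/(236,321.5).

```bash
python3 - <<'E'
from h import *
from scipy.optimize import least_squares
T=dict(np.load("pics/top3.npz"));S=dict(np.load("pics/scene3.npz"))
for a,b in(((213,274),(419,201.5)),((236,321.5),(394,167.5))):
    o=least_squares(lambda X:np.r_[proj(T,X)-a,proj(S,X)-b],[.45,.15,.05]);X=o.x-TOE
    print("n,u,z",(X@N).round(4),(X@U).round(4),X[2].round(4),"res",o.fun.round(1))
E
```

```text
n,u,z 0.0501 0.109 0.1409 res [ 0.1  0.   0.1 -0. ]
n,u,z -0.0619 0.1061 0.1418 res [ 0.7  0.   0.8 -0. ]
```

```bash
python3 - <<'E'
from h import *
from station import r
H=.185
P=lambda n,u,z:TOE+n*N+u*U+Z*z
r.servo_line(P(-.005,-.022,H),speed=.05)
r.servo_line(P(-.005,-.06,H),speed=.1)
r.servo_line(P(-.005,-.09,.42),speed=.25)
p,o=grasp_pose(.162,1,.12); r.reach(p-.006*N,o)
for n in("scene","top"):
    s=r.snapshot(n);np.savez(f"pics/{n}4.npz",**s)
a=dict(np.load("pics/scene4.npz"))["frame"][130:290,300:500,::-1];b=dict(np.load("pics/top4.npz"))["frame"][200:360,180:380,::-1]
cv2.imwrite("pics/c4.png",np.hstack([cv2.resize(x,None,fx=2,fy=2) for x in(a,b)]))
print(r.sense()["clock"],r.sense()["joints"].round())
E
```

```text
19.2333 [ 57.   2.  83. -35. 112. 111.]
```

View pics/c4.png

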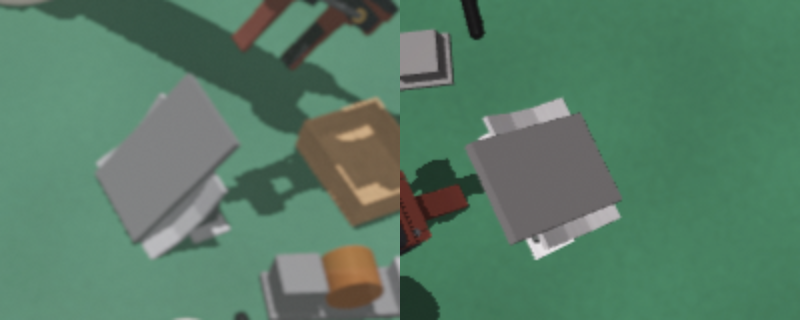

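Plate leans on its own. Raised lip corners at top (213,274)/(236,321.5), scene (419,203)/(395,167.5); foot back-edge corners top (270,258)/(290,300), scene (368,251)/(348.5,211.5).

```bash
python3 - <<'E'
from h import *
from scipy.optimize import least_squares
T=dict(np.load("pics/top4.npz"));S=dict(np.load("pics/scene4.npz"))
for a,b in(((213,274),(419,203)),((236,321.5),(395,167.5)),((270,258),(368,251)),((290,300),(348.5,211.5))):
    o=least_squares(lambda X:np.r_[proj(T,X)-a,proj(S,X)-b],[.45,.15,.05]);X=o.x-TOE
    print("n,u,z",(X@N).round(4),(X@U).round(4),X[2].round(4),"res",o.fun.round(1))
E
```

```text
n,u,z 0.051 0.1096 0.136 res [ 0.1  0.   0.1 -0. ]
n,u,z -0.0614 0.107 0.1419 res [ 0.2  0.   0.2 -0. ]
n,u,z 0.0506 -0.0077 -0.0007 res [-0.9 -0.  -1.  -0. ]
n,u,z -0.063 -0.0086 0.0229 res [-0.4  0.  -0.4 -0. ]
```

```bash
python3 - <<'E'
from h import *
from station import r
p,o=grasp_pose(.162,1); p=p-.0055*N
r.servo_line(p,speed=.12); f0=r.sense(); print(f0["contact_force"].round(1))
r.grab(40); s=r.sense(); print(s["opening"],s["gripper_force"],s["contact_force"].round(1),s["torque"].round(2))
r.servo_line(p+.06*Z-.03*U,speed=.1)
r.servo_line(p+.17*Z-.08*U,speed=.2)
s=r.sense(); print(s["opening"],s["contact_force"].round(1),s["clock"],s["joints"].round())
PADn=PAD
q=lay_pose(.162,1,80,1,lift=.05)
print(r.inverse_kinematics(*q))
w=r.snapshot("scene");np.savez("pics/scene5.npz",**w);cv2.imwrite("pics/scene5.png",w["frame"][:,:,::-1])
E
```

```text
[-0.  -0.8 -0.3]
0.012021914231228004 39.98034417629242 [ 0.9 -2.2  1.7] [-0.52 -0.25 -0.01]
0.011621488418454992 [-1.1 -0.2 -2.8] 23.1 [ 42.  -8.  85. -39. 110.  93.]
[-34.00704681   3.81141807  75.24084684   9.91909146 103.40004055
  76.89017052]
```

View pics/scene5.png

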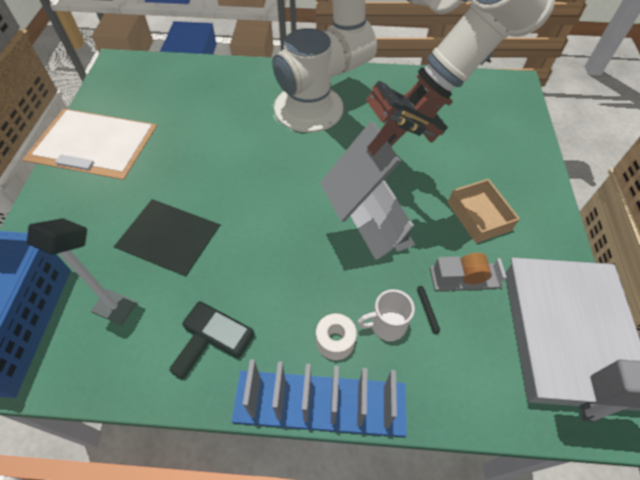

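```bash
python3 - <<'E'
from h import *
from station import r
L=lambda a,l:lay_pose(.162,1,a,1,lift=l)
r.reach(*L(80,.13)); print(r.sense()["contact_force"].round(1))
p,o=L(80,.03); r.servo_line(p,o,speed=.15)
for a,l in((70,.02),(60,.015),(50,.012),(42,.010),(35,.008),(29,.007),(23,.006)):
    p,o=L(a,l); r.servo_line(p,o,speed=.12)
s=r.sense(); print(s["clock"],s["contact_force"].round(1),s["opening"],s["joints"].round())
for n in("scene","top"):
    w=r.snapshot(n);np.savez(f"pics/{n}6.npz",**w)
a=dict(np.load("pics/scene6.npz"))["frame"][150:310,90:290,::-1];b=dict(np.load("pics/top6.npz"))["frame"][190:350,380:580,::-1]
cv2.imwrite("pics/c6.png",np.hstack([cv2.resize(x,None,fx=2,fy=2) for x in(a,b)]))
E
```

```text
[ 0.5  0.  -3.3]
29.425 [-0.5  0.3 -2.3] 0.011429799182097404 [-62.  41.  63.  52. 121.  56.]
```

View pics/c6.png

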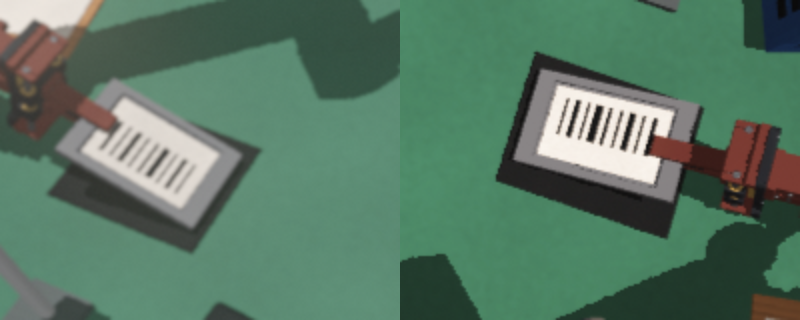

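Face up, held just above the pad; foot face-corners at top px (450.5,224.5)/(437.5,270), raised corners (531.5,243)/(516,291).

```bash
python3 - <<'E'
from h import *
T=dict(np.load("pics/top6.npz"));X=np.array([V[1],-V[0],0])
for u,v,z in((450.5,224.5,.021),(437.5,270,.021),(531.5,243,.091),(516,291,.091)):
    p=ray(T,u,v,z)-PAD; print((p@X).round(4),(p@V).round(4))
T0=dict(np.load("pics/top0.npz"))
for u,v in((448,217),(531,244),(514,308),(428.5,280)):
    p=ray(T0,u,v,.004)-PAD; print("pad",(p@X).round(4),(p@V).round(4))
E
```

```text
0.0589 0.0938
-0.0554 0.0913
0.0593 -0.0763
-0.0552 -0.0721
pad 0.0793 0.1018
pad 0.0816 -0.1054
pad -0.0788 -0.1074
pad -0.0822 0.1015
```

```bash
python3 - <<'E'
from h import *
from station import r
X=np.array([V[1],-V[0],0])
for l in(.003,.001,-.001):
    p,o=lay_pose(.162,1,23,1,lift=l); p=p-.002*X; r.servo_line(p,o,speed=.03)
    s=r.sense(); print(l,s["contact_force"].round(1),s["torque"].round(2))
for a in(22,21.5):
    p,o=lay_pose(.162,1,a,1,lift=-.001); p=p-.002*X; r.servo_line(p,o,speed=.03)
print(r.sense()["contact_force"].round(1))
r.let_go(); r.wait(.2)
s=r.sense(); print("open",s["clock"],s["contact_force"].round(1),s["opening"])
z0=p[2]
for k in range(1,9):
    r.servo_line(p-.001*k*Z,speed=.02); f=r.sense()["contact_force"]; print(k,f.round(1),end=" ")
    if f[2]>4: break
for n in("scene","top"):
    w=r.snapshot(n);np.savez(f"pics/{n}7.npz",**w)
a=dict(np.load("pics/scene7.npz"))["frame"][150:310,90:290,::-1];b=dict(np.load("pics/top7.npz"))["frame"][190:350,380:580,::-1]
cv2.imwrite("pics/c7.png",np.hstack([cv2.resize(x,None,fx=2,fy=2) for x in(a,b)])); print(r.sense()["clock"])
E
```

```text
0.003 [-0.5 -0.  -3. ] [-0.86  0.3  -0.04]
0.001 [-0.4  0.8 -2.6] [-0.82  0.27  0.04]
-0.001 [ 0.4 -1.2  1.5] [ 0.21 -0.05 -0.03]
[-0.5 -1.   2.3]
open 32.3167 [-0.2  0.3 -2. ] 0.0877096673695813
1 [-0.1 -0.5 -1.8] 2 [-0.2 -0.6 -0.4] 3 [ 0.7 -1.  -1. ] 4 [ 0.7 -0.3 -1. ] 5 [-0.3 -0.8 -1.4] 6 [-0.1  0.1 -0.7] 7 [-0.1 -1.  -1.2] 8 [-0.6 -1.5 -0.7] 34.4167
```

View pics/c7.png

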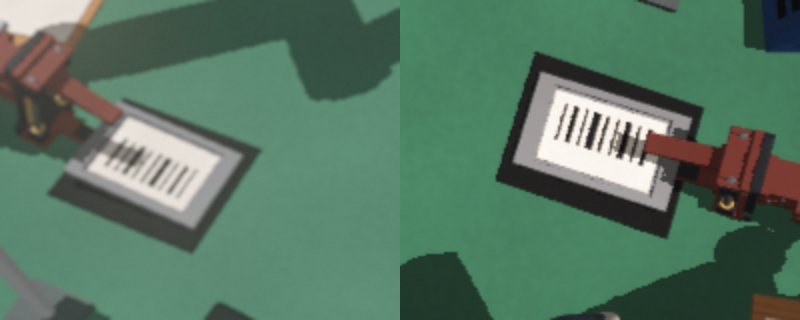

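Plate rests almost flat, eased on the lower finger. Withdraw level.

```bash
python3 - <<'E'
from h import *
from station import r
X=np.array([V[1],-V[0],0])
p=r.sense()["tcp_pos"]
r.servo_line(p-.09*V,speed=.2)
r.servo_line(p-.12*V+.15*Z,speed=.2)
r.reach([.15,-.581,.405],[-180,0,14.5]); r.wait(.3)
s=r.snapshot("top");np.savez("pics/top8.npz",**s); f=s["frame"]
hsv=cv2.cvtColor(f,cv2.COLOR_RGB2HSV);m=np.zeros(f.shape[:2],bool);w=np.s_[212:312,425:535];m[w]=((hsv[...,2]>85)&(hsv[...,1]<60))[w]
c0,wh,a,A=quad(s,m,.016);d=c0-PAD[:2];print("plate",wh,a,"offset x,y",d@X[:2],d@V[:2])
t=r.sense();print(t["clock"],t["contact_force"].round(1))
cv2.imwrite("pics/top8.png",f[:,:,::-1])
E
```

```text
plate [181.18939209 115.66913605] 71.239586 offset x,y 3.127701031596348e-05 0.00236759354681718
37.4833 [-0.1 -0.  -0.1]
```

View pics/top8.png

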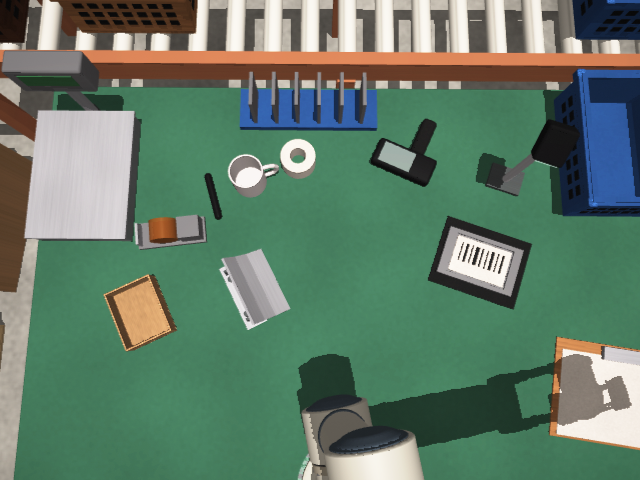

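The plate lies flat, face up, at about (480,262), within about 2 mm of the pad centre and 0.1° of its axis. The bystanders look unmoved.

```bash
python3 -c "
from station import r
print(r.hand_in())"
```

```text
the job is handed in; nothing more can be done
None
```

The label plate was pushed up the tipping stop, turned over and eased down face up on the reading pad, about 2–4 mm off centre and in line with the pad, and the job was handed in at about 37 s.

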